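# Stamp the finished rail, then lift it out of its nest with the cam lever and hold

## Task

Mark the finished steel rail while it lies in the assembly fixture: press the green plunger head of the blue stamp all the way down to its stop, then let it spring back up. Next swing the red-handled cam lever up until it stands straight up at its stop, the cam's highest lift, which raises the rail level out of its nest, and finish while still holding the lever there (it springs back if let go). The cradle alone carries the rail; leave the loose things around it where they are.

Things in the scene. Friction and masses are not known exactly. Their poses are not given: they have to be found in the camera images.
- fixture: Fixed fixture: aluminium base plate 200 x 320 x 12 mm. Origin on the table straight under the cam shaft; z up; x points away from the robot at yaw 0 (plate spans x -70 to +130, y -160 to +160 mm). Place and yaw vary. The cam shaft runs along its y axis between two steel cheeks (60 mm high). White nest blocks beyond the shaft are 62 mm high.
- cam_shaft (a point): Centre of the cam shaft, the lever's turning axis (along the fixture's y), 44 mm above the table.
- lever (a joint): Turn of the cam lever, rad. 0 = at rest, pointing to the fixture's -x (towards the robot), 20 degrees above level. Grows as it swings up; 1.222 (70 degrees on) = straight up, against its stop = highest lift. A return spring (0.2 N m at rest, 0.6 upright: 5 N across the lever at the grip) brings it back to 0 when let go.
- lever_grip (a point): Point on the lever's centre line, 120 mm from the shaft. The lever is a dark steel rod 12 mm thick with a red oval grip, 26 mm thick, from 77 to 145 mm from the shaft; it turns in the fixture's x-z plane at y = 0. The point is 85 mm above the table at rest, 164 mm when upright; free on both sides (fixture's +y and -y) and above.
- cradle (a joint): Height of the cradle that the cams lift, m: 0 at rest, 0.0132 at the highest lift. It slides only vertically, in proportion to the lever's turn.
- nest (a point): Centre of the rail's underside when it lies at rest in the nest: 55 mm beyond the shaft (fixture's +x), 46 mm above the table.
- rail: Loose dark steel channel, 240 mm long (along the fixture's y), 40 mm wide, 22 mm tall, 0.4 kg, lying in the low-lipped cradle. Origin at the centre of its underside; z up.
- stamp: Fixed blue stamp post on the base plate at one end of the rail (which end varies: 100 mm to the fixture's +y or -y side). Origin straight under its plunger, at the plate's top, 12 mm above the table. Its arm is 106 mm high over the table and stands over the rail.
- plunger (a joint): Travel of the stamp's plunger, m: 0 = up, 0.022 = down at its stop. A spring returns it; about 2 N starts it, about 9 N at the stop.
- plunger_top (a point): Centre of the top face of the green plunger head, a disc 34 mm across; 144 mm above the table when up, 122 mm when down. It moves straight down.
- sensor: Fixed grey post with a black sensor box on it, same shape as the stamp but no plunger, at the other end of the rail; top 136 mm above the table. Origin at the plate's top under the box. Not to be used.
- end_cap: Bystander: loose black plastic end cap, 26 x 34 x 16 mm, on the base plate. Origin at its underside.
- clip: Bystander: loose white plastic clip, 22 x 40 x 18 mm, on the base plate. Origin at its underside.
- power_driver: Bystander: yellow and black powered screwdriver, 260 mm long, 50 mm thick, lying on the table right of the fixture. Origin at its underside.
- wrench: Bystander: steel wrench lying on the table left of the fixture. Origin at its underside.
- oil_can: Bystander: can 56 mm across, 130 mm tall, on the table left of the fixture. Origin at its underside.
- bracket: Bystander: steel angle bracket 60 x 50 x 44 mm on the table right of the fixture. Origin at its underside.
There are look-alikes about, which are no part of the job. What is meant by the rail is not white, and is the larger of those in its own colour.

How it is judged:
By the outcome, as a careful person would: the job done as asked, in the order asked, and still so for the second after the job is handed in, while the arm keeps its last pose, push and grip.
It also fails if it takes over 43 s, if anything falls off the work surface, if the arm or the gripper's body presses on something with over 40 N, if the wrist force passes 120 N, or if a joint passes its speed limit or range.

## Robot

A 6-joint arm with a two-finger parallel gripper is mounted at the origin on the work surface. World frame = base frame: x ahead of the robot, y to its left, z up, the work surface at z = 0. Lengths are in mm, angles in rad, forces in N, time in s.
With the tool pointing down it reaches from about 250 to 725 mm from the base axis. Payload 9.7 kg.
Tool frame: the origin (TCP) lies at the very end of the fingers, on their centre line; the grasp point (between the pads) lies 19 mm behind it; z points along the fingers, y is the line along which they close (so a half turn about z gives the same grasp; the last joint's range is limited). The gripper opens to 85 mm and grips with 20 to 120 N. Pads are 22 mm wide; open, the fingers measure 114 mm over their backs; the gripper's body (76 mm by 85 mm) begins 54 mm behind the grasp point. The pads swing forward as they close: fully open they stand 13 mm farther back than shut.
Start: joints at [-1.206, 0.087, 0.176, 1.66, 0, 1.571], TCP at [196.216, -513.805, 231.284] pointing down, gripper open.
Joint ranges: [-3.13, 3.13], [-0.85, 1.81], [-1.15, 1.24], [-2.2, 2.28], [-1.44, 1.52], [-3.14, 3.14]. Speed limits (rad/s): [2.22, 2.22, 2.57, 3.14, 3.14, 3.14].

## Interface

Orientations are given as a unit quaternion [x, y, z, w].
In Python, from station import sense, read_camera, sign_off gives the robot as it stands.
- The arm moves only by the shell command python3 -m crank 'ROWS' [OPENING] [FORCE]. ROWS is JSON, a list that holds one entry, the list of rows, each a list of 6 numbers: the shift along the tool's x, y, z in mm, then the turn, a rotation vector about the tool's x, y, z in degrees. In form: [[[tx, ty, tz, wx, wy, wz], ...]]. A call has 1 to 12 rows; each row shifts and turns the commanded pose from where the row before left it, along the tool's axes as they then stand; what a row does not reach is not made up. A row lasts 1/10 s, in which the tool goes at most 50 mm and 8.59 degrees, less where a joint would pass 70% of its speed; a pose out of reach is approached as far as the arm can. A call is refused whole if a number of a shift passes 50 or a number of a turn 8.59, either way. A call with a gripper value outside its range is refused whole. OPENING is the closure, from -1 (fully open) to 1 (shut), set as the call begins (- or left out, the last holds). The fingers move at their own pace and stop on an object; FORCE is the grip in N (left out, the last holds). Time passes only in rows, so rows that do not move let the fingers close. It gives the time, the measured TCP pose, the force, the opening and the grip force at its end, in the units of the state.
- sense(): the state, without advancing time (a new reading comes with each control period).
- read_camera(name): name is "scene" or "side" or "wrist"; returns a dict with "pixels" (480x640x3 uint8, red, green, blue), "K" (3x3 intrinsics, pixels), "dist" ([k1, k2, p1, p2, k3] as OpenCV has them; the pictures are not rectified), "R" (3x3) and "t" (3): a world point X has camera coordinates R X + t. Camera axes: x right, y down, z forward; pixel columns grow to the right and rows downward; lengths in mm; the calibration is good to about 2 mm. A picture is of the moment at which its call begins. There is no depth.
- sign_off(): hands the job in; it is judged then, once.
The state is a dict: "time_s": time; "qpos": joint angles; "dq": joint speeds; "tau": joint torques, N m; "ee_pos": TCP position; "eef_rot": TCP orientation; "force": force on the tool from outside, world axes, zero at the start; "ft_torque": the same for the moment, N m; "opening": opening from 0.0 (shut) to 1.0 (fully open); "gripper_force": force on a finger pad.
Only numpy, scipy, OpenCV 4.12 (cv2) and the standard library are available. Lean on these libraries where they do the work, as an engineer would, in place of code of your own. Each camera call takes 0.05 s, during which the arm holds its last target. There are 200 camera calls.

## Working session

There is one attempt and no reset: what is moved stays moved. The work goes in short steps, Python scripts to look and compute and a shell command to move; the robot and the scene stay as the last step left them, time stands still between calls to the robot, and variables do not carry over. Pictures are saved under pics/ and viewed, at most 10 in all, crops included, and the job is handed in when it is done.

```bash
mkdir -p pics; ls; python3 - <<'E'
from station import sense, read_camera
import cv2,pickle
s=sense();print(s)
for n in("scene","side"):
    c=read_camera(n);cv2.imwrite(f"pics/{n}0.png",c["pixels"][:,:,::-1]);pickle.dump(c,open(f"{n}0.pkl","wb"));print(n,c["K"],c["dist"],c["R"],c["t"])
E
```

```text
pics
{'time_s': 0.0, 'qpos': array([-1.20600677e+00,  8.74986365e-02,  1.75104816e-01,  1.65978458e+00,
        6.87813643e-06,  1.57081179e+00]), 'dq': array([-1.56849071e-03, -7.57118194e-04, -5.55284737e-05,  7.99908206e-04,
       -1.09184019e-04,  7.19516357e-04]), 'tau': array([-8.20456426e-04, -5.20386279e+01,  4.64807868e+01,  1.61618058e-02,
       -8.87599822e-05,  2.29005610e-05]), 'ee_pos': array([ 196.1337102 , -513.59366342,  230.54681965]), 'eef_rot': array([ 9.83413304e-01,  1.81377495e-01, -1.21967310e-04, -6.80198249e-04]), 'force': array([-0.21072058, -0.22618186,  0.12366196]), 'ft_torque': array([-0.00387206,  0.02288238, -0.02339097]), 'gripper_force': 0.0, 'opening': 1.0012955094820506}
scene [[591.66631776   0.         325.55220542]
 [  0.         591.66631776 248.36661585]
 [  0.           0.           1.        ]] [-0.08110157  0.          0.          0.          0.        ] [[ 0.52954209  0.84804829 -0.01998185]
 [ 0.58366816 -0.38134772 -0.71687195]
 [-0.61556207  0.3679511  -0.69691845]] [-278.69966334 -191.9542058  1700.80683424]
side [[437.05799552   0.         318.55209279]
 [  0.         437.05799552 239.27027586]
 [  0.           0.           1.        ]] [0.0162189 0.        0.        0.        0.       ] [[-0.94603384 -0.32396315  0.00823759]
 [-0.20110516  0.56695304 -0.79882474]
 [ 0.25411945 -0.75737186 -0.60150742]] [ 476.68312089  167.34810665 1022.70240598]
```

View pics/scene0.png

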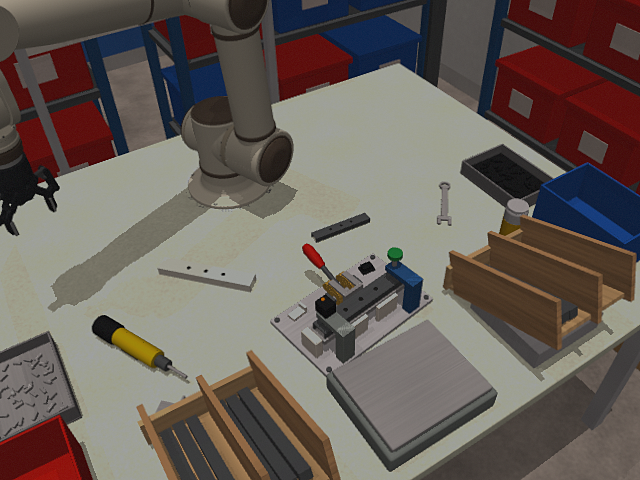

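View pics/side0.png

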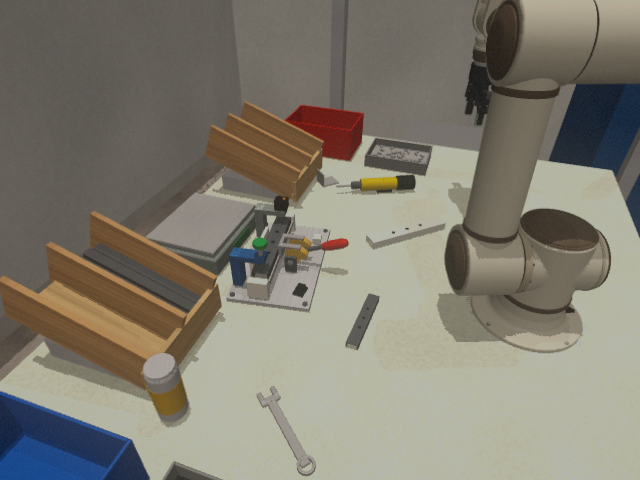

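The scene view shows the fixture in the middle, with the green plunger head at (395,253), the red grip at (313,257) and the sensor at (326,305). In the side view the plunger is at (260,243) and the grip at (335,244). The stamp is on the fixture's +y side. Next I'll triangulate these points.

```bash
cat > h.py <<'E'
import numpy as np,cv2,pickle
def blob(im,roi,col):
    x0,y0,x1,y1=roi;hsv=cv2.cvtColor(im,cv2.COLOR_RGB2HSV)
    H,S,V=[hsv[:,:,i].astype(int) for i in range(3)]
    if col=="red":m=((H<8)|(H>172))&(S>150)&(V>70)
    if col=="green":m=(H>50)&(H<85)&(S>120)
    if col=="blue":m=(H>100)&(H<125)&(S>120)
    k=np.zeros_like(m);k[y0:y1,x0:x1]=1;m=(m&k).astype(np.uint8)
    n,l,st,ce=cv2.connectedComponentsWithStats(m)
    i=1+np.argmax(st[1:,4]);return ce[i],st[i],(l==i)
def und(c,p):
    return cv2.undistortPoints(np.array(p,float).reshape(-1,1,2),c["K"],np.array(c["dist"])).reshape(-1,2)
def ray(c,p):
    u=und(c,p);d=np.c_[u,np.ones(len(u))]@c["R"];return -c["R"].T@c["t"],d
def onplane(c,p,z):
    o,d=ray(c,p);return o+d*((z-o[2])/d[:,2])[:,None]
def tri(c1,p1,c2,p2):
    P=[np.c_[c["R"],c["t"]] for c in(c1,c2)]
    X=cv2.triangulatePoints(P[0],P[1],und(c1,p1).T,und(c2,p2).T);return (X[:3]/X[3]).T
E
python3 - <<'E'
from h import *
S=pickle.load(open("scene0.pkl","rb"));D=pickle.load(open("side0.pkl","rb"))
for col,r1,r2 in(("green",(370,235,420,275),(240,225,280,260)),("red",(295,235,335,275),(310,230,355,260)),("blue",(375,255,430,320),(225,240,262,295))):
    a,sa,ma=blob(S["pixels"],r1,col);b,sb,mb=blob(D["pixels"],r2,col)
    print(col,a,sa,b,sb,tri(S,a,D,b))
    if col=="red":
        # axis ends
        for c,m in((S,ma),(D,mb)):
            yx=np.argwhere(m);p=yx[:,::-1].astype(float);mu=p.mean(0);v=np.linalg.svd(p-mu,full_matrices=0)[2][0];t=(p-mu)@v;
            e=[mu+v*t.min(),mu+v*t.max()];print(e,m.sum())
for n,c,z,r in(("s",S,0,(255,240,450,385)),("d",D,0,(215,180,360,320))):
    x0,y0,x1,y1=r;cv2.imwrite(f"pics/{n}crop.png",cv2.resize(c["pixels"][y0:y1,x0:x1,::-1],None,fx=4,fy=4,interpolation=cv2.INTER_CUBIC))
E
```

```text
green [394.75308642 253.80864198] [388 248  15  13 162] [259.37719298 242.5       ] [253 238  14  11 114] [[604.30808787 129.67369771 139.58059002]]
red [312.8046875 255.25     ] [302 244  23  24 256] [334.4744898  243.62755102] [321 239  27  10 196] [[461.76704146   6.45844192  83.56898542]]
[array([304.01632321, 244.82961524]), array([321.77027059, 265.88051351])] 256
[array([347.0907359 , 241.55137167]), array([321.13538461, 245.82268692])] 196
blue [407.08333333 284.70045045] [385 261  38  52 888] [242.79295154 253.05726872] [229 248  29  12 227] [[655.69937373 125.62735507  91.12820457]]
```

View pics/scrop.png

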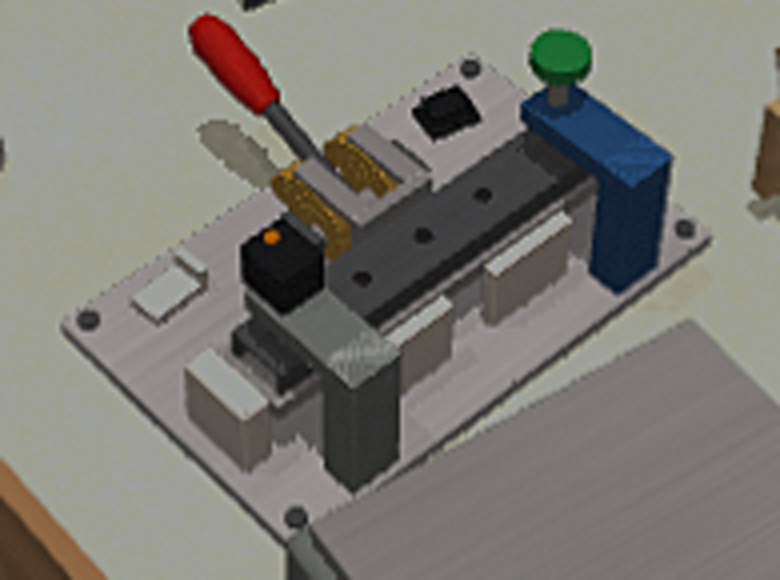

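View pics/dcrop.png

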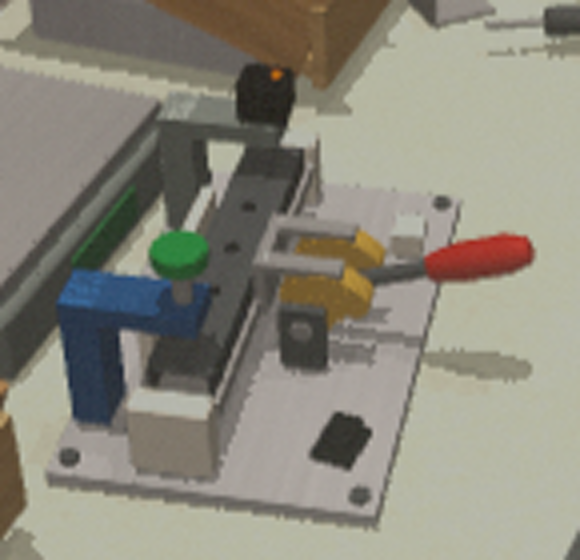

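Both crops show the plate and its corner screws clearly. In the scene crop they are at (470,68), (685,229), (88,320) and (296,517); in the side crop at (442,203), (360,496) and (69,457). The lever is at rest and nothing blocks either side of it. I'll get the fixture pose from the screws.

```bash
python3 - <<'E'
from h import *
S=pickle.load(open("scene0.pkl","rb"));D=pickle.load(open("side0.pkl","rb"))
# A near+y, B far+y, C near-y, E far-y
a=onplane(S,np.array([(470,68),(685,229),(88,320),(296,517)])/4+[255,240],12)
b=onplane(D,np.array([(360,496),(69,457),(442,203)])/4+[215,180],12)
print(a.round(1),b.round(1))
m=a.copy();m[:3]=(a[:3]+b)/2;m=m[:,:2]
v=(m[0]-m[2])+(m[1]-m[3]);yaw=np.arctan2(v[1],v[0])-np.pi/2
w=(m[1]-m[0])+(m[3]-m[2]);yaw2=np.arctan2(w[1],w[0])
c=(m[0]+m[3]+m[1]+m[2])/4
print("yaw",np.degrees([yaw,yaw2]),"centre",c)
y=(2*yaw+yaw2)/3;R=np.array([[np.cos(y),-np.sin(y)],[np.sin(y),np.cos(y)]])
o=c-R@[30,0];print("shaft",o,"plunger pred",o+R@[55,100],"gripcentroid pred",o+R@[-111*np.cos(np.radians(20)),0], "upright grip",o)
# green top: local from tri
for q in([604.3,129.7],[461.8,6.5]):print((np.array(q)-o)@R)
E
```

```text
[[ 485.6  161.7   12. ]
 [ 660.   189.7   12. ]
 [ 531.8 -130.8   12. ]
 [ 705.1 -102.9   12. ]] [[ 482.9  158.8   12. ]
 [ 657.6  185.9   12. ]
 [ 528.8 -133.7   12. ]]
yaw [8.98914476 9.24558667] centre [594.60801675  28.22162761]
shaft [564.98350414  23.49000495] plunger pred [603.52303504 130.91302184] gripcentroid pred [461.98314136   7.03880262] upright grip [564.98350414  23.49000495]
[55.57592156 98.67961714]
[-104.57171038   -0.50317364]
```

```bash
python3 -m crank '[[[0,0,0,0,0,4],[0,0,0,0,0,4],[0,0,0,0,0,3.9],[25,-29,0,0,0,0],[25,-29,0,0,0,0],[25,-29,0,0,0,0],[25,-29,0,0,0,0],[25,-29,0,0,0,0],[25,-29,0,0,0,0],[25,-29,0,0,0,0],[25,-29,0,0,0,0],[25,-29,0,0,0,0]]]' 1 30
python3 -m crank '[[[25,-29,0,0,0,0],[25,-29,0,0,0,0],[25,-29,0,0,0,0],[25,-29,0,0,0,0],[25,-29,0,0,0,0],[25,-29,0,0,0,0],[25,-29,0,0,0,0],[25,-29,0,0,0,0],[25,-29,0,0,0,0],[25,-21,0,0,0,0],[0,0,0,0,0,0],[0,0,0,0,0,0]]]'
```

```text
time_s: 1.3
ee_pos: [378.1, -219.3, 231.1]
eef_rot: [0.997, 0.078, -0.0, -0.0]
force: [-0.3, -1.2, 0.1]
opening: -0.002
gripper_force: 0.0
time_s: 2.5
ee_pos: [580.7, 94.8, 230.3]
eef_rot: [0.997, 0.081, -0.001, -0.001]
force: [-0.1, -0.8, -0.1]
opening: 0.003
gripper_force: 0.0
```

```bash
python3 -m crank '[[[14,-15,20,0,0,0],[14,-16,20,0,0,0],[0,0,20,0,0,0],[0,0,15,0,0,0],[0,0,0,0,0,0],[0,0,0,0,0,0]]]'
python3 - <<'E'
from station import read_camera,sense
from h import *
for n in("scene","wrist"):
    c=read_camera(n);im=c["pixels"][:,:,::-1]
    if n=="scene": im=cv2.resize(im[200:400,230:470],None,fx=2.6,fy=2.6)
    cv2.imwrite(f"pics/{n}1.png",im)
s=sense();print(s["ee_pos"],s["force"])
s0=cv2.imread("pics/scene1.png");w=cv2.resize(cv2.imread("pics/wrist1.png"),(380,285))
o=np.zeros((max(len(s0),285),s0.shape[1],3),np.uint8);cv2.imwrite("pics/w1.png",w)
E
```

```text
time_s: 3.1
ee_pos: [605.2, 115.9, 157.2]
eef_rot: [0.996, 0.092, -0.0, -0.006]
force: [-0.1, -1.0, 0.0]
opening: -0.004
gripper_force: 0.0
[605.83426806 116.20977876 157.99120473] [0.71535272 0.40620828 0.32853122]
```

View pics/scene1.png

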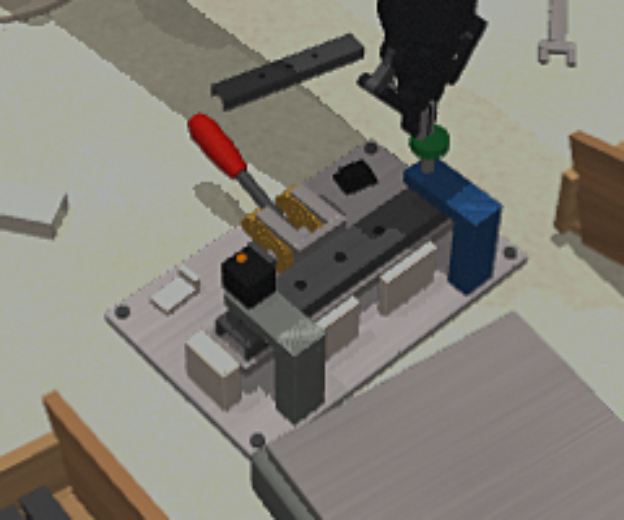

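The scene crop shows the closed fingertips just above the green head (430,140 in the crop), a little to the -y side. That matches the 14 mm shortfall in y. I'll check the joints.

```bash
python3 - <<'E'
from station import sense
from scipy.spatial.transform import Rotation as R
s=sense();print(s["qpos"].round(3),R.from_quat(s["eef_rot"]).as_matrix().round(3),s["ee_pos"])
d=[604-s["ee_pos"][0],130-s["ee_pos"][1],0]
print(R.from_quat(s["eef_rot"]).inv().apply(d))
E
```

```text
[0.184 0.231 0.197 1.535 0.012 3.141] [[ 0.983  0.183 -0.   ]
 [ 0.183 -0.983  0.012]
 [ 0.002 -0.012 -1.   ]] [605.83426806 116.20977876 157.99120473]
[  0.72253582 -13.89186052   0.16998376]
```

Joint 6 is at its limit. Turning the tool back 15° frees it; the plunger press doesn't depend on yaw.

```bash
python3 -m crank '[[[0,0,0,0,0,-7.5],[0,0,0,0,0,-7.5],[2,-6.5,0,0,0,0],[2.3,-6.7,0,0,0,0],[0,0,0,0,0,0],[0,0,0,0,0,0]]]'
python3 - <<'E'
from station import sense,read_camera
import cv2
from scipy.spatial.transform import Rotation as R
s=sense();print(s["qpos"].round(3),R.from_quat(s["eef_rot"]).as_matrix().round(3),s["ee_pos"])
a=read_camera("scene")["pixels"][220:300,350:450,::-1];b=read_camera("side")["pixels"][190:270,210:310,::-1]
cv2.imwrite("pics/p2.png",cv2.resize(cv2.hconcat([a,b]),None,fx=4,fy=4,interpolation=cv2.INTER_CUBIC))
E
```

```text
time_s: 3.8
ee_pos: [603.7, 130.8, 156.8]
eef_rot: [0.975, 0.221, 0.0, -0.006]
force: [0.1, 0.3, -0.8]
opening: 0.005
gripper_force: 0.0
[0.208 0.235 0.199 1.535 0.012 2.904] [[ 0.902  0.431 -0.002]
 [ 0.431 -0.902  0.012]
 [ 0.003 -0.012 -1.   ]] [603.72721595 130.77809386 156.76511918]
```

View pics/p2.png

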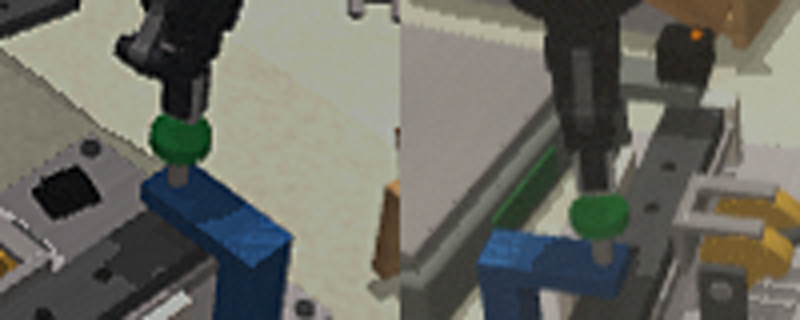

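Both views show the fingertips centred over the green head, at (183,130) in the left half and (597,205) in the right. I'll press down in steps.

```bash
python3 -m crank '[[[0,0,6,0,0,0],[0,0,6,0,0,0],[0,0,5,0,0,0],[0,0,5,0,0,0],[0,0,0,0,0,0]]]'
python3 -m crank '[[[0,0,4,0,0,0],[0,0,4,0,0,0],[0,0,3,0,0,0],[0,0,0,0,0,0],[0,0,0,0,0,0]]]'
```

```text
time_s: 4.4
ee_pos: [603.8, 130.4, 134.2]
eef_rot: [0.975, 0.221, 0.0, -0.006]
force: [0.2, -1.4, 5.0]
opening: 0.001
gripper_force: 2.6
time_s: 4.9
ee_pos: [603.9, 130.4, 124.5]
eef_rot: [0.975, 0.221, 0.001, -0.006]
force: [-0.7, -1.9, 6.7]
opening: -0.002
gripper_force: 4.0
```

```bash
python3 -m crank '[[[0,0,2,0,0,0],[0,0,1,0,0,0],[0,0,0,0,0,0],[0,0,0,0,0,0]]]'
```

```text
time_s: 5.3
ee_pos: [603.9, 130.5, 122.1]
eef_rot: [0.975, 0.221, 0.001, -0.006]
force: [-3.0, -2.6, 10.9]
opening: -0.004
gripper_force: 5.3
```

```bash
python3 -m crank '[[[0,0,1,0,0,0],[0,0,0,0,0,0],[0,0,0,0,0,0]]]'
```

```text
time_s: 5.6
ee_pos: [603.9, 130.5, 122.0]
eef_rot: [0.975, 0.221, 0.001, -0.006]
force: [-4.4, -3.1, 15.9]
opening: -0.003
gripper_force: 8.0
```

```bash
python3 -m crank '[[[0,0,1,0,0,0],[0,0,0,0,0,0],[0,0,0,0,0,0]]]'
python3 -m crank '[[[0,0,-6,0,0,0],[0,0,-8,0,0,0],[0,0,-10,0,0,0],[0,0,-10,0,0,0],[0,0,-20,0,0,0],[0,0,-25,0,0,0],[0,0,0,0,0,0]]]'
python3 -m crank '[[[-31.5,8,0,0,0,0],[-31.5,8,0,0,0,0],[-31.5,8,0,0,0,0],[-31.5,8,0,0,0,0],[-31.5,8,0,0,0,0],[-31.5,8,0,0,0,0],[0,0,0,0,0,8.3],[0,0,0,0,0,8.3],[0,0,0,0,0,0],[0,0,0,0,0,0]]]' -1
python3 - <<'E'
from h import *
from station import sense,read_camera
from scipy.spatial.transform import Rotation as R
s=sense();print(s["qpos"].round(3),s["ee_pos"])
S=read_camera("scene");D=read_camera("side");W=read_camera("wrist")
a,sa,_=blob(S["pixels"],(370,235,420,275),"green");b,_,_=blob(D["pixels"],(240,225,280,260),"green");print("green",tri(S,a,D,b))
a,sa,_=blob(S["pixels"],(295,235,335,275),"red");w,sw,_=blob(W["pixels"],(0,0,640,480),"red")
print(sw,w,tri(S,a,W,w))
r=R.from_quat(s["eef_rot"]);print(r.as_matrix().round(3),r.inv().apply(np.array([453.6,5.9,0])-s["ee_pos"]*[1,1,0]))
cv2.imwrite("pics/wr2.png",W["pixels"][:,:,::-1])
E
```

```text
time_s: 5.9
ee_pos: [604.0, 130.5, 121.9]
eef_rot: [0.975, 0.221, 0.002, -0.006]
force: [-7.1, -4.0, 21.8]
opening: -0.001
gripper_force: 10.8
time_s: 6.6
ee_pos: [604.7, 130.2, 201.0]
eef_rot: [0.975, 0.222, 0.002, -0.006]
force: [0.1, -0.2, 0.5]
opening: -0.002
gripper_force: 0.0
time_s: 7.6
ee_pos: [454.0, 5.1, 196.1]
eef_rot: [0.997, 0.081, -0.001, -0.006]
force: [0.2, -0.2, -0.5]
opening: 1.006
gripper_force: 0.0
[ 0.004 -0.149 -0.122  1.6    0.012  2.984] [454.00602879   5.05287791 196.05136497]
green [[604.17786199 129.86195653 139.45413449]]
[ 311  176   33   90 2553] [326.95103799 221.24285155] [[462.31161101   6.63832004  83.10345186]]
[[ 0.987  0.161 -0.003]
 [ 0.161 -0.987  0.012]
 [-0.001 -0.012 -1.   ]] [-0.26464495 -0.90128013  0.01150621]
```

View pics/wr2.png

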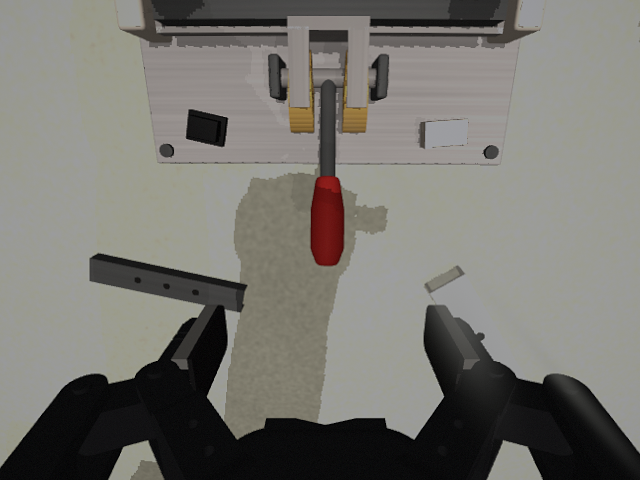

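The wrist view shows the lever pointing down the image, in line with the tool, with the red grip at (327,221) midway between the fingers. The plunger is back up at its starting height. I'll descend and grip.

```bash
python3 -m crank '[[[0,0,25,0,0,0],[0,0,30,0,0,0],[0,0,30,0,0,0],[0,0,28,0,0,0],[0,0,20,0,0,0],[0,0,0,0,0,0],[0,0,0,0,0,0]]]'
python3 -m crank '[[[0,0,0,0,0,0],[0,0,0,0,0,0],[0,0,0,0,0,0],[0,0,0,0,0,0],[0,0,0,0,0,0],[0,0,0,0,0,0]]]' 1 30
python3 - <<'E'
from h import *
from station import sense,read_camera
s=sense();print(s["ee_pos"],s["force"],s["ft_torque"],s["opening"],s["gripper_force"])
cv2.imwrite("pics/wr3.png",read_camera("wrist")["pixels"][:,:,::-1])
E
```

```text
time_s: 8.45
ee_pos: [453.9, 6.6, 63.9]
eef_rot: [0.997, 0.079, -0.001, -0.006]
force: [-0.9, 0.5, -0.1]
opening: 1.001
gripper_force: 0.0
time_s: 9.05
ee_pos: [454.2, 5.5, 64.1]
eef_rot: [0.997, 0.078, -0.0, -0.005]
force: [-0.0, -6.9, 2.6]
opening: 0.293
gripper_force: 29.5
[454.22613249   5.47434886  64.07409654] [-0.01417526 -6.87332291  2.59205487] [-1.30699728 -0.08334189 -0.01072596] 0.292624610461241 29.52751412987709
```

View pics/wr3.png

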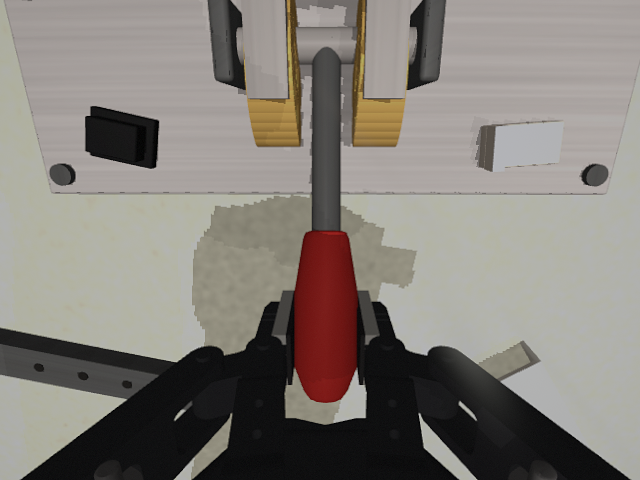

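The grip is centred between the pads in the wrist view at (327,330). I'll swing the first half of the arc.

```bash
python3 -m crank '[[[0,1,0,0,0,0],[4,0,-9.6,0,0,0],[4.8,0,-9.3,0,0,0],[5.6,0,-8.8,0,0,0],[6.4,0,-8.3,0,0,0],[0,0,0,0,0,0]]]'
python3 -m crank '[[[7,0,-7.7,0,0,0],[7.7,0,-7,0,0,0],[8.3,0,-6.4,0,0,0],[0,0,0,0,0,0],[0,0,0,0,0,0]]]'
```

```text
time_s: 9.7
ee_pos: [475.1, 8.7, 100.5]
eef_rot: [0.997, 0.079, -0.001, -0.006]
force: [-6.7, -1.1, -2.9]
opening: 0.291
gripper_force: 32.8
time_s: 10.2
ee_pos: [497.1, 12.1, 120.7]
eef_rot: [0.997, 0.079, -0.001, -0.006]
force: [-6.1, 2.2, -1.5]
opening: 0.293
gripper_force: 34.2
```

```bash
python3 -m crank '[[[8.8,0,-5.6,0,0,0],[9.2,0,-4.8,0,0,0],[9.6,0,-4,0,0,0],[9.9,0,-3.1,0,0,0],[0,0,0,0,0,0]]]'
python3 -m crank '[[[10.2,0,-2.3,0,0,0],[8,0,-1.1,0,0,0],[0,0,0,0,0,0],[0,0,0,0,0,0]]]'
```

```text
time_s: 10.7
ee_pos: [534.5, 18.0, 138.5]
eef_rot: [0.997, 0.079, -0.001, -0.007]
force: [-8.3, 2.5, 0.2]
opening: 0.292
gripper_force: 35.1
time_s: 11.1
ee_pos: [552.1, 20.8, 142.0]
eef_rot: [0.997, 0.079, -0.001, -0.007]
force: [-8.2, 3.7, 2.2]
opening: 0.289
gripper_force: 35.7
```

Now about 13 mm from upright. I'll go on gently until the stop shows in the force.

```bash
python3 -m crank '[[[4,0,-0.3,0,0,0],[4,0,-0.2,0,0,0],[3,0,0,0,0,0],[0,0,0,0,0,0],[0,0,0,0,0,0]]]'
python3 -m crank '[[[2,0,0,0,0,0],[0,0,0,0,0,0],[0,0,0,0,0,0]]]'
python3 -m crank '[[[2,0,0,0,0,0],[0,0,0,0,0,0],[0,0,0,0,0,0]]]'
```

```text
time_s: 11.6
ee_pos: [562.8, 22.5, 142.8]
eef_rot: [0.997, 0.079, -0.001, -0.007]
force: [-9.7, 2.7, 3.1]
opening: 0.293
gripper_force: 36.2
time_s: 11.9
ee_pos: [564.7, 22.8, 142.8]
eef_rot: [0.997, 0.079, -0.001, -0.007]
force: [-9.5, 3.2, 4.0]
opening: 0.291
gripper_force: 36.3
time_s: 12.2
ee_pos: [566.5, 23.1, 142.9]
eef_rot: [0.997, 0.079, -0.001, -0.007]
force: [-9.5, 3.4, 5.0]
opening: 0.295
gripper_force: 36.4
```

```bash
python3 -m crank '[[[1.5,0,0,0,0,0],[0,0,0,0,0,0],[0,0,0,0,0,0]]]'
python3 -m crank '[[[1.5,0,0,0,0,0],[0,0,0,0,0,0],[0,0,0,0,0,0]]]'
python3 -m crank '[[[1.5,0,0,0,0,0],[0,0,0,0,0,0],[0,0,0,0,0,0]]]'
```

```text
time_s: 12.5
ee_pos: [568.0, 23.3, 142.9]
eef_rot: [0.997, 0.079, -0.001, -0.007]
force: [-9.2, 2.7, 5.0]
opening: 0.293
gripper_force: 36.4
time_s: 12.8
ee_pos: [569.6, 23.6, 142.9]
eef_rot: [0.997, 0.079, -0.001, -0.007]
force: [-9.3, 2.6, 5.3]
opening: 0.292
gripper_force: 36.5
time_s: 13.1
ee_pos: [571.0, 23.8, 142.8]
eef_rot: [0.997, 0.079, -0.001, -0.007]
force: [-9.7, 3.0, 4.0]
opening: 0.294
gripper_force: 36.5
```

```bash
python3 - <<'E'
from station import read_camera
import cv2
a=read_camera("scene")["pixels"][190:350,250:450,::-1];b=read_camera("side")["pixels"][150:310,200:400,::-1]
cv2.imwrite("pics/p4.png",cv2.resize(cv2.hconcat([a,b]),None,fx=2,fy=2,interpolation=cv2.INTER_CUBIC))
E
```

```text
(no output)
```

View pics/p4.png

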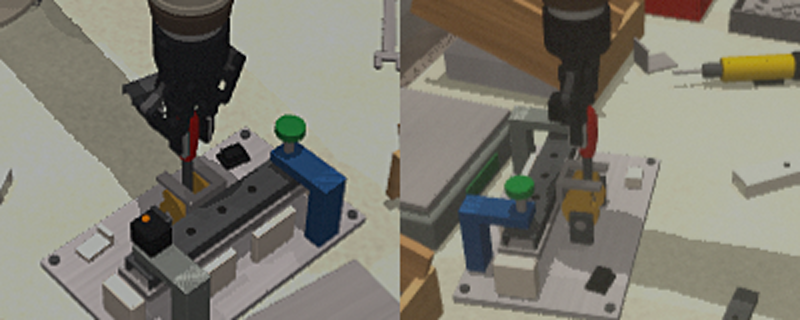

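```bash
python3 -m crank '[[[1.5,0,0,0,0,0],[0,0,0,0,0,0],[0,0,0,0,0,0]]]'
python3 -m crank '[[[1.5,0,0,0,0,0],[0,0,0,0,0,0],[0,0,0,0,0,0]]]'
```

```text
time_s: 13.5
ee_pos: [572.5, 24.0, 142.8]
eef_rot: [0.997, 0.079, -0.001, -0.007]
force: [-9.0, 3.1, 4.4]
opening: 0.291
gripper_force: 36.5
time_s: 13.8
ee_pos: [573.2, 24.2, 142.7]
eef_rot: [0.997, 0.079, -0.002, -0.006]
force: [-13.7, 2.4, 5.8]
opening: 0.293
gripper_force: 36.7
```

The view shows the lever nearly upright; the grip sits slightly towards the robot side of the pads. The force has just jumped, so this is probably the stop. I'll confirm with a little more push.

```bash
python3 -m crank '[[[1.5,0,0,0,0,0],[0,0,0,0,0,0],[0,0,0,0,0,0]]]'
python3 -m crank '[[[1,0,0,0,0,0],[0,0,0,0,0,0],[0,0,0,0,0,0],[0,0,0,0,0,0]]]'
python3 - <<'E'
from h import *
from station import read_camera
S=read_camera("scene");D=read_camera("side");W=read_camera("wrist")
for n,c,r in(("s",S,(320,230,370,280)),("d",D,(280,190,310,240))):print(n,blob(c["pixels"],r,"red")[:2])
a=S["pixels"][210:310,300:400,::-1];b=D["pixels"][180:280,250:350,::-1]
cv2.imwrite("pics/p5.png",cv2.resize(cv2.hconcat([a,b]),None,fx=4,fy=4,interpolation=cv2.INTER_CUBIC))
E
```

```text
time_s: 14.1
ee_pos: [573.7, 24.3, 142.6]
eef_rot: [0.997, 0.079, -0.003, -0.006]
force: [-19.8, 0.8, 6.7]
opening: 0.292
gripper_force: 36.9
time_s: 14.5
ee_pos: [574.0, 24.3, 142.6]
eef_rot: [0.997, 0.079, -0.003, -0.006]
force: [-22.9, 1.1, 9.7]
opening: 0.294
gripper_force: 37.1
s (array([347.01428571, 258.01428571]), array([342, 247,   8,  24,  70], dtype=int32))
d (array([293.87179487, 216.26495726]), array([290, 203,   8,  26, 117], dtype=int32))
```

View pics/p5.png

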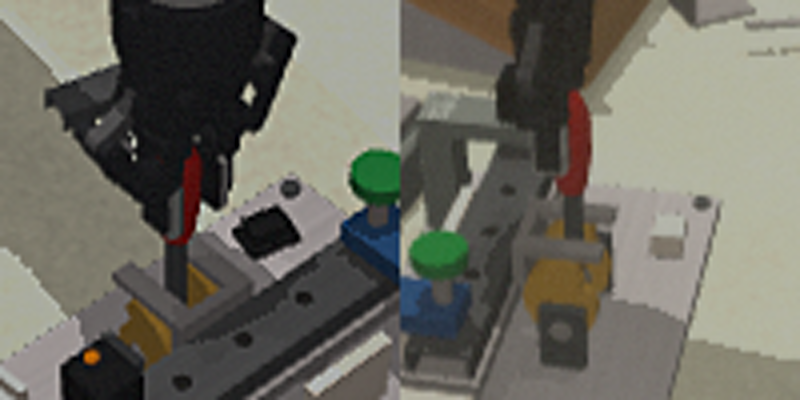

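```bash
python3 - <<'E'
from h import *
from station import read_camera,sense
S=read_camera("scene");D=read_camera("side")
y=np.radians(9.05)
for n,c,o in(("s",S,(300,210)),("d",D,(250,180))):
  for th in (80,85,90,93):
    t=np.radians(th);X=[[565-r*np.cos(t)*np.cos(y),23.5-r*np.cos(t)*np.sin(y),44+r*np.sin(t)] for r in(60,77,111,145)]
    p=cv2.projectPoints(np.array(X),cv2.Rodrigues(c["R"])[0],c["t"],c["K"],np.array(c["dist"]))[0].reshape(-1,2)
    print(n,th,((p-o)*4).round(0).tolist())
s=sense();print(s["time_s"],s["force"],s["gripper_force"],s["qpos"].round(2))
# dark rod in side at crop y=210: columns
r=D["pixels"][232,380-100:310].astype(int).sum(1);print(r)
E
```

```text
s 80 [[160.0, 244.0], [156.0, 220.0], [148.0, 170.0], [141.0, 119.0]]
s 85 [[166.0, 248.0], [164.0, 225.0], [160.0, 178.0], [156.0, 129.0]]
s 90 [[173.0, 253.0], [173.0, 231.0], [173.0, 187.0], [173.0, 141.0]]
s 93 [[176.0, 256.0], [178.0, 236.0], [180.0, 193.0], [183.0, 149.0]]
d 80 [[187.0, 214.0], [191.0, 193.0], [199.0, 149.0], [208.0, 103.0]]
d 85 [[178.0, 212.0], [180.0, 190.0], [184.0, 145.0], [187.0, 98.0]]
d 90 [[170.0, 211.0], [169.0, 189.0], [168.0, 143.0], [166.0, 95.0]]
d 93 [[165.0, 211.0], [163.0, 188.0], [159.0, 142.0], [154.0, 94.0]]
14.75 [-23.59228155   0.91431726   8.77482536] 37.048856442124816 [0.04 0.14 0.06 1.5  0.01 3.02]
[243 247 261 257 258 259 260 255 279 283 239 162 155 157 156 174 291 292
 294 294 292 292 291 291 378 476 480 473 479 488]
```

The rod and grip outlines match the 90° projection, and the push rose from 9 to 23 N with almost no motion, so the lever is at its stop. I'll check that the hold stays steady for a second.

```bash
python3 -m crank '[[[0,0,0,0,0,0],[0,0,0,0,0,0],[0,0,0,0,0,0],[0,0,0,0,0,0],[0,0,0,0,0,0],[0,0,0,0,0,0],[0,0,0,0,0,0],[0,0,0,0,0,0],[0,0,0,0,0,0],[0,0,0,0,0,0]]]'
python3 - <<'E'
from h import *
from station import read_camera,sign_off
S=read_camera("scene");D=read_camera("side");print(blob(S["pixels"],(320,230,370,280),"red")[0],blob(D["pixels"],(280,190,310,240),"red")[0])
a=blob(S["pixels"],(370,235,420,275),"green")[0];b=blob(D["pixels"],(240,225,280,260),"green")[0];print(tri(S,a,D,b))
print(sign_off())
E
```

```text
time_s: 15.75
ee_pos: [574.0, 24.3, 142.6]
eef_rot: [0.997, 0.079, -0.003, -0.006]
force: [-21.5, 0.8, 9.3]
opening: 0.291
gripper_force: 37.0
[347.01388889 258.27777778] [293.73770492 216.19672131]
[[604.07551806 129.96898776 139.18281478]]
the job is handed in; nothing more can be done
None
```

The job is handed in at about 16 s: I pressed the stamp to its stop and it sprang back up, then swung the cam lever upright to its stop, where the gripper still holds it steady; I did not measure the rail's lift separately.

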